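# Draw the serving paddle out from under the pastry box

## Task

A wooden serving paddle has been left under a pastry box with a tin on top, its handle sticking out under the low steel hoop fixed to the counter. Draw the paddle by its handle straight out under the hoop, which holds the box back, until it is completely out in front of the hoop, and leave it lying flat on the counter. The box must end up flat on the counter behind the hoop with the tin still standing on it; do not touch the box or the tin with the robot.

Things in the scene. Friction and masses are not known exactly. Their poses are not given: they have to be found in the camera images.
- paddle_handle (a point): Grip point of the wooden serving paddle under the pastry box: centre of its handle's width and thickness, 6 mm above its underside, 125 mm from the blade's centre. Handle 26 mm wide, 12 mm thick, 100 mm long, its free end 40 mm beyond this point. Axes: z up, -x along the handle towards its free end. It starts 70 to 90 mm in front of the hoop. A like paddle lies loose with nothing on it: leave it.
- paddle_blade (a point): Centre of the same paddle's blade (130 mm long, 64 mm wide, 12 mm thick), 6 mm above its underside; same axes. The whole paddle weighs about 150 g. At the start the blade carries the pastry box and its underside lies on the counter.
- hoop_foot (a point): Low dark steel hoop (upside-down U of 10 mm rod) fixed to the counter: the point on the counter midway between its legs, whose centres are 104 mm apart along y. Its crossbar lies 41 to 51 mm above the counter. Axes: z up; -x points out of its front, the way to draw the paddle; the box is behind it (+x). The paddle passes between the legs, the box cannot.
- box_centre (a point): Centre (half-way up) of the closed white card pastry box resting on the paddle's blade: 110 mm along its x (away from the hoop), 140 mm along y, 38 mm high, about 120 g. Starts up to 12 mm behind the hoop's rods, slides up to them as the paddle is drawn, tips back a little and settles 12 mm lower on the counter. A like box stands elsewhere with no paddle under it.
- tin_centre (a point): Centre (half-way up) of the flat round tin with a black lid, 70 mm across and 30 mm high, about 80 g, standing loose on the pastry box; its top is 80 mm above the counter at the start.
Not all that is in view belongs to the job. What is shaped like the part that bears paddle_handle but black or red is not meant.

How it is judged:
At the end, for the whole second after the job is handed in: The paddle lies flat on the counter, its blade in front of the hoop (to within 5 mm) and clear of the box; the box is flat on the counter (6 degrees) within 45 mm of its start; the tin stands upright on it, its centre within 50 mm of the box's centre (horizontal distance between paddle_blade and box_centre above 0.122 m and x of paddle_blade in the frame of hoop_foot below -0.06 m and height (world z) of paddle_handle below 0.015 m and angle between each of paddle_blade, box_centre, tin_centre's own z axis and vertical below 0.1 rad and height (world z) of box_centre below 0.025 m and distance of box_centre from where it was at the start of the episode below 0.045 m and height (world z) of tin_centre above 0.046 m and horizontal distance between tin_centre and box_centre below 0.05 m); the robot touches nothing.
It fails at once if the robot touches the pastry box or the tin (contact force between any of the fingers, the arm and pastry_box above 0.5 N or contact force between any of the fingers, the arm and tin above 0.5 N).
It also fails if it takes over 35 s, if anything falls off the work surface, if the arm or the gripper's body presses on something with over 40 N, if the wrist force passes 120 N, or if a joint passes its speed limit or range.

## Robot

A 7-joint arm with a two-finger parallel gripper is mounted at the origin on the work surface. World frame = base frame: x ahead of the robot, y to its left, z up, the work surface at z = 0. Lengths are in m, angles in rad, forces in N, time in s.
With the tool pointing down it reaches from about 0.4 to 0.925 m from the base axis. Payload 4.1 kg.
Tool frame: the origin (TCP) lies midway between the tips of the shut fingers; the grasp point (between the pads) lies 19 mm behind it (robot.grip_point_offset is the distance from the TCP to the grasp point, in m); z points along the fingers, y is the line along which they close (so a half turn about z gives the same grasp; the last joint's range is limited). The gripper opens to 85 mm and grips with 20 to 120 N. Pads are 22 mm wide; open, the fingers measure 114 mm over their backs; the gripper's body (76 mm by 85 mm) begins 54 mm behind the grasp point. The pads swing forward as they close: fully open they stand 13 mm farther back than shut.
Start: joints at [-1.233, 0.398, 0.045, 1.537, -0.019, 1.207, -0.051], TCP at [0.275, 0.589, 0.231] pointing down, gripper open.
Joint ranges: [-2.82, 2.82], [-0.49, 2.23], [-1.37, 1.46], [0, 2.46], [-1.36, 4.5], [0.23, 2], [-2.94, 2.94]. Speed limits (rad/s): [2.57, 2.57, 3.14, 3.14, 3.14, 3.14, 3.14].

## Interface

Orientations are given as a rotation vector (axis times angle).
In Python, from rig import readout, vision, robot gives the robot as it stands.
- The arm moves only by the tool play_rows, never from a script. Its argument "targets" is a list of rows, each a list of 3 entries, a list of its own where there are three numbers: the shift along the tool's x, y, z in mm, then the turn, a rotation vector about the tool's x, y, z in degrees, then the finger opening in mm, from 0 to 85.4. A call has 1 to 8 rows; each row shifts and turns the commanded pose from where the row before left it, along the tool's axes as they then stand; what a row does not reach is not made up. A row lasts 1/8 s, in which the tool goes at most 62.5 mm and 10.7 degrees, less where a joint would pass 70% of its speed; a pose out of reach is approached as far as the arm can. A call is refused whole if a number of a shift passes 62.5 or a number of a turn 10.7, either way. A call with a gripper value outside its range is refused whole. The fingers move at their own pace and stop on an object; "squeeze" is the grip in N (left out, the last holds). Time passes only in rows, so rows that do not move let the fingers close. It gives the time, the measured TCP pose, the force, the opening and the grip force at its end, in the units of the state.
- readout.state(): the state, without advancing time (a new reading comes with each control period).
- vision.capture(name): name is "side" or "top" or "wrist"; returns a dict with "image" (384x512x3 uint8, blue, green, red), "depth" (384x512 float32, m along the optical axis (not along the pixel's ray), 0 where there is no reading), "mtx" (3x3 intrinsics, pixels), "R" (3x3) and "t" (3): a world point X has camera coordinates R X + t. Camera axes: x right, y down, z forward; pixel columns grow to the right and rows downward; lengths in m; the calibration is good to about 2 mm. A picture is of the moment at which its call begins.
- robot.finish_job(): hands the job in; it is judged then, once.
Trained networks look in a picture, given as the dict that the camera call returned (one of the last four; its "shot" number tells which), for a name from the list of things; names that differ only in an ending like _2 or _b are one class to them, and where a whole thing is asked for, a point or a joint stands for the part that bears it (a point fixed in the world has none). Each returns a list of dicts, best first, with "p" (0 to 1); they miss things now and then, are a little off and sometimes report something else, mostly with a low value. They report only what shows in the picture. A call takes as long as a camera call. They do not tell look-alikes from the thing itself.
- vision.masks_of(query, picture): "pixels" (384x512 bool, what is visible of it) and "uv" ([column, row] in pixels, amid what is visible of it).
- vision.mark_of(query, picture): "uv" ([column, row] in pixels: a listed point, or the origin of a listed thing).
The state is a dict: "time": time; "joint_positions": joint angles; "joint_velocities": joint speeds; "joint_efforts": joint torques, N m; "eef_pos": TCP position; "ee_rot": TCP orientation; "wrist_force": force on the tool from outside, world axes, zero at the start; "ft_torque": the same for the moment, N m; "finger_gap": finger opening in m; "grip_force": force on a finger pad.
Only numpy, scipy, OpenCV 4.12 (cv2) and the standard library are available. Lean on these libraries where they do the work, as an engineer would, in place of code of your own. Each camera call takes 0.05 s, during which the arm holds its last target. There are 200 camera calls.

## Working session

There is one attempt and no reset: what is moved stays moved. The work goes in short steps, Python scripts to look and compute and a tool call to move; the robot and the scene stay as the last step left them, time stands still between calls to the robot, and variables do not carry over. Pictures are saved under pics/ and viewed, at most 10 in all, crops included, and the job is handed in when it is done.

Besides the shell and the picture viewer there is one more tool, called after ">>>" by a JSON object that holds its "name" and its "arguments". play_rows: Moves the arm, as the interface text tells. Its arguments: {"type":"object","properties":{"targets":{"type":"array"},"squeeze":{"type":"number"}},"required":["targets"]}

```bash
mkdir -p pics; cat > h.py <<'E'
import numpy as np,cv2
from rig import readout,vision,robot
def w(c,uv,z=None):
    u,v=uv; K=c["mtx"];R=np.array(c["R"]);t=np.array(c["t"])
    ray=R.T@np.linalg.inv(K)@[u,v,1]; o=-R.T@t
    if z is not None: return o+ray*(z-o[2])/ray[2]
    return o+ray*c["depth"][int(round(v)),int(round(u))]
E
python3 - <<'E'
from h import *
ims=[]
for n in("top","side"):
    c=vision.capture(n); ims.append(c["image"].copy())
    for q in("paddle_handle","paddle_blade","hoop_foot","box_centre","tin_centre"):
        for r in vision.mark_of(q,c)[:3]: print(n,q,np.round(r["uv"],1),round(r["p"],2),np.round(w(c,r["uv"]),3),np.round(w(c,r["uv"],.006),3))
cv2.imwrite("pics/top.png",ims[0]);cv2.imwrite("pics/side.png",ims[1])
s=readout.state();print(s["eef_pos"],s["ee_rot"],s["time"])
E
```

```text
top paddle_handle [300.6 216.8] 0.97 [ 0.393 -0.004  0.014] [ 0.393 -0.005  0.006]
top paddle_handle [192.3 247.8] 0.81 [0.31  0.267 0.011] [0.31  0.267 0.006]
top paddle_handle [301.9 122.1] 0.66 [ 0.635 -0.005  0.01 ] [ 0.635 -0.006  0.006]
top paddle_blade [154.  275.1] 0.94 [0.241 0.36  0.013] [0.24  0.362 0.006]
top paddle_blade [248.9 127.1] 0.91 [0.605 0.13  0.082] [0.62  0.13  0.006]
top paddle_blade [353.8 220.1] 0.66 [ 0.387 -0.138  0.017] [ 0.387 -0.141  0.006]
top box_centre [240.8 132.6] 0.57 [0.591 0.149 0.081] [0.605 0.15  0.006]
top tin_centre [243.8 131.8] 0.6 [0.594 0.142 0.076] [0.607 0.143 0.006]
side paddle_handle [188.9 181.4] 0.97 [0.309 0.273 0.014] [0.309 0.281 0.006]
side paddle_handle [244.5 270.4] 0.77 [ 0.4   -0.027  0.013] [ 0.4   -0.022  0.006]
side paddle_handle [338.3 247. ] 0.7 [ 0.628 -0.006  0.011] [ 0.63  -0.003  0.006]
side paddle_blade [317.5 206. ] 0.94 [0.603 0.093 0.052] [0.618 0.13  0.006]
side paddle_blade [160.3 158.9] 0.71 [0.242 0.37  0.017] [0.242 0.382 0.006]
side paddle_blade [251.4 316.2] 0.61 [ 0.392 -0.142  0.014] [ 0.393 -0.138  0.006]
side hoop_foot [319.9 217.8] 0.75 [0.612 0.088 0.01 ] [0.613 0.092 0.006]
side box_centre [310.4 194.4] 0.96 [0.586 0.108 0.081] [0.612 0.172 0.006]
side tin_centre [312.7 187.4] 0.64 [0.599 0.131 0.078] [0.624 0.194 0.006]
[0.27494649 0.58904405 0.23135187] [6.80439344e-01 3.06696352e+00 2.61391035e-04] 0.6
```

View pics/top.png

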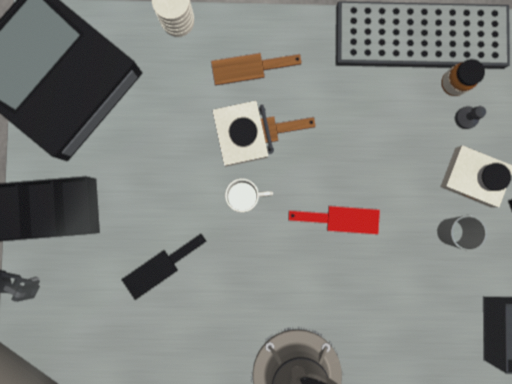

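View pics/side.png

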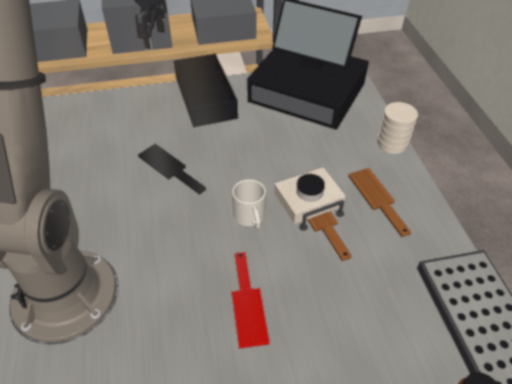

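The first wooden paddle in the top view, handle at (295,126), blade running under the white box and tin at (243,132) and below the hoop, fits the description. Another wooden one at (255,68) is loose, the red one is at (335,218) and the black one at (165,265). I'll confirm this in a crop and measure the direction.

```bash
python3 - <<'E'
from h import *
for n,r in(("top",(205,55,325,175)),("side",(265,160,365,270))):
    c=vision.capture(n); im=c["image"]; hsv=cv2.cvtColor(im,cv2.COLOR_BGR2HSV)
    K=c["mtx"]
    m=(hsv[...,0]<22)&(hsv[...,0]>5)&(hsv[...,1]>110)&(hsv[...,2]>60)
    sel=np.zeros_like(m); sel[100:150,262:320]=1 
    if n=="side": sel[:]=0; sel[205:262,300:352]=1
    m&=sel
    v,u=np.nonzero(m); P=np.array([w(c,(a,b),.012) for a,b in zip(u,v)])
    # handle: farthest 85mm from the box toward the free end
    d=np.array([0,-1,0.])
    for _ in range(5):
        s=P@d; k=(s>s.max()-.08)
        vx=cv2.fitLine(P[k][:,:2].astype(np.float32),cv2.DIST_HUBER,0,.01,.01).ravel()
        d=np.array([vx[0],vx[1],0]); d*=-np.sign(d[1])
    s=P@d; p0=np.array([vx[2],vx[3],0]); end=p0+d*(s.max()-p0@d)
    print(n,len(P),"dir",d,"deg",np.degrees(np.arctan2(d[1],d[0])),"end",end,"grip",end-.04*d, "blade",end-.165*d)
    # dark hoop: pixels at z .03-.06 & dark
    a,b,e,f=r
    V,U=np.mgrid[b:f,a:e]; V=V.ravel();U=U.ravel()
    Q=np.array([w(c,(x,y)) for x,y in zip(U,V)]); val=hsv[V,U,2]
    g=(val<90)&(Q[:,2]>.036)&(Q[:,2]<.062); H=Q[g]
    l=cv2.fitLine(H[:,:2].astype(np.float32),cv2.DIST_HUBER,0,.01,.01).ravel(); t=(H[:,:2]-l[2:])@l[:2]
    print("hoop",len(H),H.mean(0),l, "ends",l[2:]+l[:2]*t.min(),l[2:]+l[:2]*t.max())
    g=(val>150)&(hsv[V,U,1]<50)&(Q[:,2]>.042)&(Q[:,2]<.058);print("box",cv2.minAreaRect((Q[g][:,:2]*1000).astype(np.float32)))
    cr=cv2.resize(im[b:f,a:e],None,fx=5,fy=5,interpolation=cv2.INTER_CUBIC)
    if n=="top": cv2.imwrite("pics/crop.png",cr[:600])
E
```

```text
top 526 dir [ 0.19247326 -0.9813022   0.        ] deg -78.90284353705883 end [ 0.63593403 -0.03527768  0.        ] grip [0.6282351  0.00397441 0.        ] blade [0.60417594 0.12663718 0.        ]
hoop 139 [0.61211074 0.08892944 0.05042717] [0.97275555 0.23183322 0.6165596  0.0896361 ] ends [0.55968196 0.07608066] [0.666244  0.1014772]
box ((598.755126953125, 151.99960327148438), (142.16322326660156, 110.87986755371094), 13.216242790222168)
side 694 dir [ 0.17605835 -0.98437971  0.        ] deg -79.85974623619519 end [ 0.63641828 -0.04154665  0.        ] grip [ 0.62937594 -0.00217146  0.        ] blade [0.60736865 0.120876   0.        ]
hoop 97 [0.61421465 0.08408201 0.04883905] [0.97455823 0.22413443 0.61209166 0.08337894] ends [0.56006943 0.07141457] [0.66706958 0.09602307]
box ((598.4639892578125, 150.53421020507812), (143.23475646972656, 115.60231018066406), 12.91336727142334)
```

View pics/crop.png

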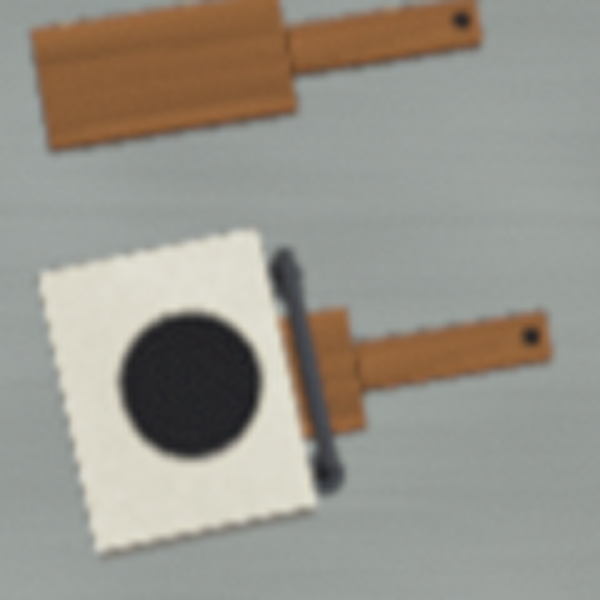

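The crop confirms it: the wooden paddle runs under the box, with its blade showing at (325,370), the hoop bar at (310,370) and the handle from (365,365) to (550,335). The loose one, with nothing on it, is above. I'm moving above the handle now.

>>> {"name": "play_rows", "arguments": {"targets": [[[0,0,0],[0,0,9.1],50],[[0,0,0],[0,0,9.1],50],[[0,0,0],[0,0,9.1],50],[[0,0,0],[0,0,9.1],50],[[0,0,0],[0,0,9.1],50],[[0,0,0],[0,0,9],50]]}}

```text
time: 1.45
eef_pos: [0.275, 0.589, 0.2314]
ee_rot: [-2.016, -2.41, -0.0]
wrist_force: [-1.0, 0.3, -0.1]
finger_gap: 0.05
grip_force: 0.0
```

>>> {"name": "play_rows", "arguments": {"targets": [[[-53,20,0],[0,0,0],50],[[-53,20,0],[0,0,0],50],[[-53,20,0],[0,0,0],50],[[-53,20,0],[0,0,0],50],[[-53,20,0],[0,0,0],50],[[-53,20,0],[0,0,0],50]]}}

```text
time: 2.2
eef_pos: [0.4516, 0.2966, 0.2317]
ee_rot: [-2.009, -2.415, -0.002]
wrist_force: [0.1, 1.5, -0.5]
finger_gap: 0.0502
grip_force: 0.0
```

>>> {"name": "play_rows", "arguments": {"targets": [[[-54,20,0],[0,0,0],50],[[-54,20,0],[0,0,0],50],[[-54,20,0],[0,0,0],50],[[-54,20,0],[0,0,0],50],[[-54,20,0],[0,0,0],50],[[-54,20,20],[0,0,0],50],[[0,0,40],[0,0,0],50],[[0,0,0],[0,0,0],50]]}}

```text
time: 3.2
eef_pos: [0.6253, 0.0013, 0.1682]
ee_rot: [-2.007, -2.41, 0.007]
wrist_force: [-0.2, 0.4, -1.4]
finger_gap: 0.0501
grip_force: 0.0
```

```bash
python3 - <<'E'
from h import *
from scipy.spatial.transform import Rotation as Ro
c=vision.capture("wrist");cv2.imwrite("pics/w1.png",c["image"])
s=readout.state();print(s["eef_pos"],s["time"],"\n",Ro.from_rotvec(s["ee_rot"]).as_matrix().round(3))
for q in("paddle_handle","paddle_blade","hoop_foot"):
    for r in vision.mark_of(q,c)[:2]: print(q,r["uv"],r["p"],w(c,r["uv"],.012))
for r in vision.masks_of("paddle_handle",c)[:1]:
    v,u=np.nonzero(r["pixels"]);P=np.array([w(c,(a,b),.012)[:2] for a,b in zip(u,v)])
    k=P[:,1]<.03;print(cv2.fitLine(P[k].astype(np.float32),cv2.DIST_HUBER,0,.01,.01).ravel(),P[:,1].min())
E
```

```text
[0.62683436 0.0020856  0.17045856] 3.25 
 [[-0.182  0.983 -0.003]
 [ 0.983  0.182  0.   ]
 [ 0.001 -0.003 -1.   ]]
paddle_handle [262.9, 177.9] 0.73 [0.62807158 0.00168876 0.012     ]
paddle_handle [31.3, 151.1] 0.68 [ 0.39402337 -0.01352262  0.012     ]
paddle_blade [28.6, 260.0] 0.78 [ 0.38671811 -0.13944342  0.012     ]
[ 0.19162203 -0.9814688   0.62867105 -0.00301816] -0.03998251573434443
```

View pics/w1.png

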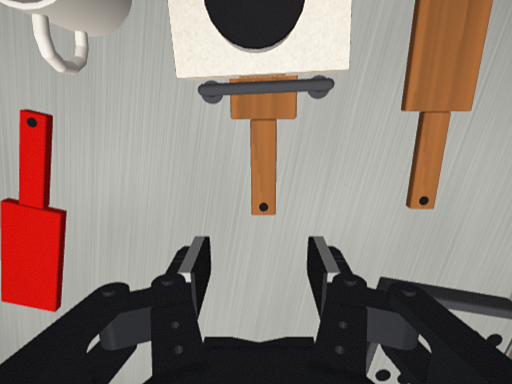

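The wrist view shows the target handle in line with the tool, at column 263 and rows 120–214, with its free end away from the hoop (bar at row 88). I'm descending, shifted 10 mm towards the free end.

>>> {"name": "play_rows", "arguments": {"targets": [[[-5,1,40],[0,0,0],50],[[-5,0,40],[0,0,0],50],[[0,0,40],[0,0,0],50],[[0,0,25],[0,0,0],50],[[0,0,15],[0,0,0],50],[[0,0,6],[0,0,0],50],[[0,0,0],[0,0,0],50],[[0,0,0],[0,0,0],50]]}}

```text
time: 4.45
eef_pos: [0.6315, -0.0083, 0.0065]
ee_rot: [2.008, 2.414, 0.003]
wrist_force: [0.8, -0.6, 0.5]
finger_gap: 0.0497
grip_force: 0.0
```

>>> {"name": "play_rows", "arguments": {"targets": [[[0,0,0],[0,0,0],20],[[0,0,0],[0,0,0],15],[[0,0,0],[0,0,0],15],[[0,0,0],[0,0,0],15],[[0,0,0],[0,0,0],15]], "squeeze": 40}}

```text
time: 5.08
eef_pos: [0.6311, -0.0083, 0.0062]
ee_rot: [2.009, 2.415, 0.002]
wrist_force: [-1.0, -0.2, 6.2]
finger_gap: 0.0244
grip_force: 39.9
```

>>> {"name": "play_rows", "arguments": {"targets": [[[-3,0,0],[0,0,0],15],[[-5,0.3,0],[0,0,0],15],[[-6,0.3,0],[0,0,0],15],[[-6,0.3,0],[0,0,0],15],[[-6,0.3,0],[0,0,0],15],[[-6,0.3,0],[0,0,0],15],[[-6,0.3,0],[0,0,0],15],[[-6,0.3,0],[0,0,0],15]]}}

```text
time: 6.08
eef_pos: [0.6412, -0.0443, 0.0062]
ee_rot: [-2.001, -2.414, -0.01]
wrist_force: [-3.1, 10.3, 8.5]
finger_gap: 0.0245
grip_force: 40.2
```

```bash
python3 - <<'E'
from h import *
a=vision.capture("side")["image"][150:280,250:380];b=vision.capture("wrist")["image"]
cv2.imwrite("pics/m.png",np.hstack([cv2.resize(a,(384,384)),cv2.resize(b,(400,384))]))
print(readout.state()["wrist_force"])
E
```

```text
[-1.33142467  7.28361208  7.52566445]
```

View pics/m.png

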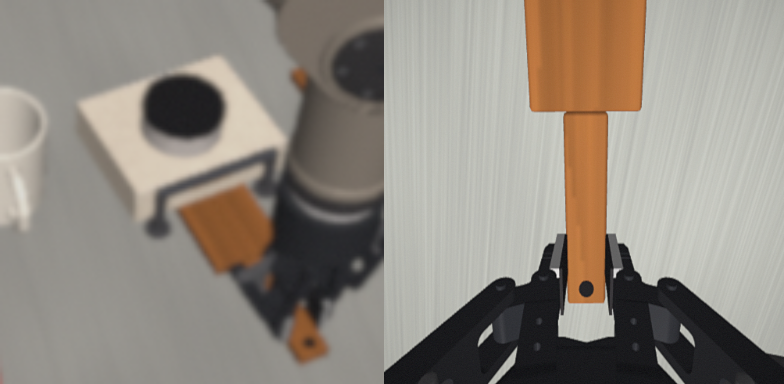

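The side view shows the blade coming out between the hoop legs, with the box against the hoop and the tin still on it. The wrist view shows the handle held between the pads. I'll keep pulling.

>>> {"name": "play_rows", "arguments": {"targets": [[[-5,0.3,0],[0,0,0],15],[[-5,0.3,0],[0,0,0],15],[[-5,0.3,0],[0,0,0],15],[[-5,0.3,0],[0,0,0],15],[[-5,0.3,0],[0,0,0],15],[[-5,0.3,0],[0,0,0],15],[[-5,0.3,0],[0,0,0],15],[[-5,0.3,0],[0,0,0],15]]}}

```text
time: 7.18
eef_pos: [0.6512, -0.0861, 0.0062]
ee_rot: [-2.005, -2.415, -0.007]
wrist_force: [-1.7, 5.6, 7.2]
finger_gap: 0.0247
grip_force: 40.0
```

>>> {"name": "play_rows", "arguments": {"targets": [[[-5,0.3,0],[0,0,0],15],[[-5,0.3,0],[0,0,0],15],[[-5,0.3,0],[0,0,0],15],[[-6,0.3,0],[0,0,0],15],[[-8,0.3,0],[0,0,0],15],[[-8,0.3,0],[0,0,0],15],[[-8,0.3,0],[0,0,0],15],[[-5,0.3,0],[0,0,0],15]]}}

```text
time: 8.18
eef_pos: [0.6627, -0.1359, 0.0062]
ee_rot: [-2.007, -2.414, -0.006]
wrist_force: [-2.1, 4.4, 7.2]
finger_gap: 0.0244
grip_force: 40.1
```

```bash
python3 - <<'E'
from h import *
a=vision.capture("side")["image"][150:280,250:380];c=vision.capture("top");b=c["image"][70:200,200:350]
cv2.imwrite("pics/n.png",np.hstack([cv2.resize(a,(384,384)),cv2.resize(b,(400,384))]))
print(readout.state()["wrist_force"])
hsv=cv2.cvtColor(c["image"],cv2.COLOR_BGR2HSV)
V,U=np.mgrid[90:175,205:285];V=V.ravel();U=U.ravel();Q=np.array([w(c,(x,y)) for x,y in zip(U,V)])
g=(hsv[V,U,2]>150)&(hsv[V,U,1]<50)&(Q[:,2]>.028)&(Q[:,2]<.06);print("box",cv2.minAreaRect((Q[g][:,:2]*1000).astype(np.float32)),np.percentile(Q[g][:,2],[5,50,95]))
for q in("paddle_blade","tin_centre"):
    for r in vision.mark_of(q,c)[:3]: print(q,r["uv"],round(r["p"],2),w(c,r["uv"]))
E
```

```text
[-1.40501945  2.83620424  6.13113282]
box ((600.1361694335938, 146.61160278320312), (141.419189453125, 111.11236572265625), 13.108221054077148) [0.03462747 0.03814712 0.04172282]
paddle_blade [303.6, 117.6] 0.75 [0.39199484 0.12923824 1.14486616]
paddle_blade [154.1, 275.9] 0.7 [0.23880886 0.36008122 0.01224999]
tin_centre [246.4, 133.7] 0.95 [0.59082364 0.13559855 0.06994614]
```

View pics/n.png

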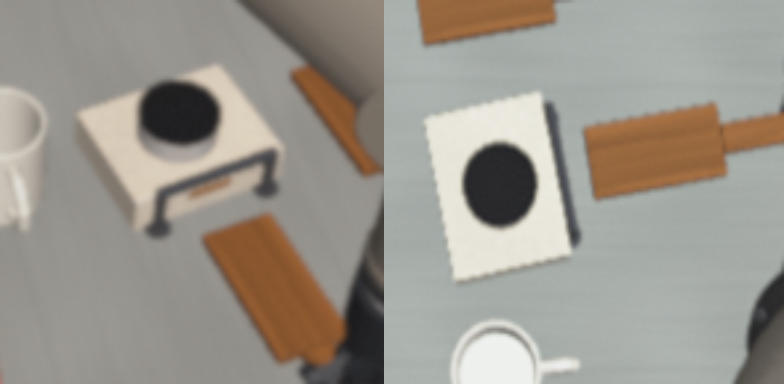

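Both views show the blade fully clear in front of the hoop, the box flat on the counter (top at 38 mm), and the tin on it. I'm releasing and backing off.

>>> {"name": "play_rows", "arguments": {"targets": [[[0,0,0],[0,0,0],26],[[0,0,0],[0,0,0],35],[[0,0,0],[0,0,0],48],[[0,0,0],[0,0,0],48],[[0,0,-10],[0,0,0],48],[[0,0,-30],[0,0,0],48],[[0,0,-50],[0,0,0],48],[[0,0,-50],[0,0,0],48]]}}

```text
time: 9.38
eef_pos: [0.6616, -0.1389, 0.1473]
ee_rot: [2.009, 2.415, 0.0]
wrist_force: [0.0, -0.4, -0.1]
finger_gap: 0.0484
grip_force: 0.0
```

>>> {"name": "play_rows", "arguments": {"targets": [[[-20,0,-20],[0,0,0],48],[[0,0,0],[0,0,0],48],[[0,0,0],[0,0,0],48]]}}

```text
time: 9.75
eef_pos: [0.6644, -0.1575, 0.1641]
ee_rot: [-2.008, -2.413, 0.0]
wrist_force: [-1.0, -0.5, -0.2]
finger_gap: 0.0475
grip_force: 0.0
```

```bash
python3 - <<'E'
from h import *
c=vision.capture("side");a=c["image"][150:280,250:380];b=vision.capture("wrist")["image"]
cv2.imwrite("pics/f.png",np.hstack([cv2.resize(a,(384,384)),cv2.resize(b,(400,384))]))
s=readout.state();print(s["time"],s["eef_pos"],s["wrist_force"])
for q in("paddle_blade","paddle_handle"):
    for r in vision.mark_of(q,c)[:4]: print(q,r["uv"],round(r["p"],2),w(c,r["uv"]))
E
```

```text
9.85 [ 0.66435308 -0.1568961   0.16342493] [-0.97640121  0.34786159  0.19207075]
paddle_blade [250.7, 317.6] 0.88 [ 0.38992629 -0.14525726  0.01502988]
paddle_blade [346.1, 245.3] 0.62 [ 0.64704814 -0.00590295  0.01228523]
paddle_blade [310.6, 192.0] 0.58 [0.59314076 0.1256747  0.0687171 ]
paddle_handle [189.5, 185.3] 0.66 [0.30884959 0.25860713 0.01402871]
paddle_handle [241.7, 269.4] 0.57 [ 0.39380259 -0.02380672  0.01422054]
```

View pics/f.png

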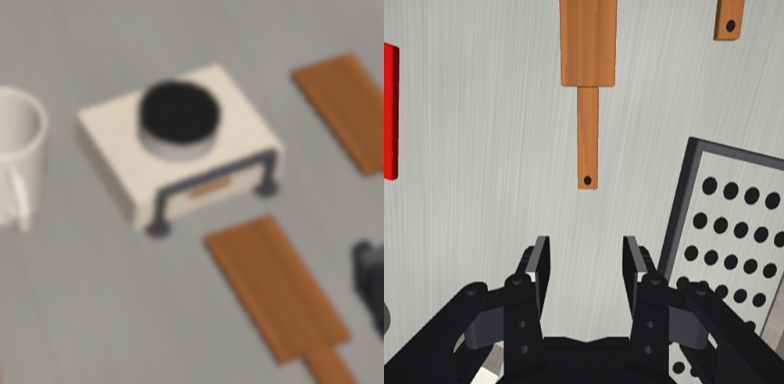

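The paddle lies flat and released, with its blade centre about 95 mm in front of the hoop. The box and tin are in place and the robot is clear.

```bash
python3 -c "
from rig import robot
print(robot.finish_job())"
```

```text
the job is handed in; nothing more can be done
None
```

I drew the paddle fully out and left it flat, its blade centre about 95 mm in front of the hoop; the box is flat behind the hoop with the tin on it. I handed the job in at about 10 s and no verdict came back.

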